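# Find the rocking canister lid and press it home

## Robot

A 6-joint arm with a two-finger parallel gripper is mounted at the origin on a cart in front of the work surface, level with it; the furniture and walls round the work are solid. World frame = base frame: x ahead of the robot, y to its left, z up, the work surface at z = 0. Lengths are in m, angles in rad, forces in N, time in s.
With the tool pointing down it reaches from about 0.275 to 0.825 m from the base axis. Payload 4.9 kg.
Tool frame: the origin (TCP) lies midway between the tips of the shut fingers; the grasp point (between the pads) lies 19 mm behind it (bot.grip_depth is the distance from the TCP to the grasp point, in m); y points along the fingers, x is the direction in which the jaws open and shut, and the axes are right-handed (so a half turn about y gives the same grasp; the last joint's range is limited). The gripper opens to 85 mm and grips with 20 to 120 N. Pads are 22 mm wide; open, the fingers measure 114 mm over their backs; the gripper's body (76 mm by 85 mm) begins 54 mm behind the grasp point. The pads swing forward as they close: fully open they stand 13 mm farther back than shut.
Start: joints at [1.128, 0.326, -0.193, 1.052, 0, 1.437], TCP at [0.167, 0.524, 0.231] pointing down, gripper open.
Joint ranges: [-2.65, 2.65], [-0.97, 1.79], [-1.3, 1.35], [-1.93, 2.1], [-1.47, 1.37], [-3.14, 3.14]. Speed limits (rad/s): [2.57, 2.57, 3.14, 3.14, 3.14, 3.14].

## Interface

Orientations are given as a unit quaternion [w, x, y, z].
In Python, from cell import bot gives the robot as it stands. Calls block until the motion is done:
- bot.move_pose(position, orientation): joint-space move of the TCP to a pose.
- bot.move_linear(position, speed=0.15, rotation=None, until_force=None): straight line of the TCP; rotation=None keeps the orientation; speed is the mean speed in m/s. With until_force (N) it stops when the force on the tool has changed by that much, and returns True; else False.
- bot.goto_joints(angles): joint-space move.
- bot.set_gripper(opening, grasp_force=None): opening from 0.0 (shut) to 1.0 (fully open); grasp_force is the grip in N (None keeps the last); returns when the fingers have stopped.
- bot.wait(seconds).
- bot.solve_ik(position, orientation): joint angles nearest the present ones, or None.
- bot.camera(name): name is "scene" or "top" or "wrist"; returns the picture (480x640x3 uint8, red, green, blue); there is no depth.
- bot.calibration(name): a dict with "mtx" (3x3 intrinsics, pixels), "extrinsics" (4x4, takes a point from world to camera coordinates); the wrist camera has in their place "hand_eye" (4x4, takes a point from camera to tool coordinates, whose origin is the TCP and whose axes are the tool frame's). Camera axes: x right, y down, z forward; pixel columns grow to the right and rows downward; lengths in m; the calibration is good to about 2 mm. A picture is of the moment at which its call begins: read the wrist's pose just before it. calibration takes no time and is no camera call.
A pose or a line that the arm cannot do raises bot.PlanningError and nothing moves.
- bot.close_job(): hands the job in, once; it reports no verdict.
Trained networks look in the newest picture that a camera, given by its name, has taken for a name from the list of things; names that differ only in an ending like _2 or _b are one class to them, and where a whole thing is asked for, a point or a joint stands for the part that bears it (a point fixed in the world has none). Each returns a list of dicts, best first, with "confidence" (0 to 1); they miss things now and then, are a little off and sometimes report something else, mostly with a low value. They report only what shows in the picture. A call takes as long as a camera call.
- bot.search_frame(camera, thing): "bbox" ([left, top, width, height] in pixels, round what is visible of it).
Readings, each from a call of its own:
- bot.read_clock(): time.
- bot.read_joint_positions(): joint angles.
- bot.read_joint_vel(): joint speeds.
- bot.read_joint_efforts(): joint torques, N m.
- bot.read_position(): TCP position.
- bot.read_tool_rot(): TCP orientation.
- bot.read_ft_force(): force on the tool from outside, world axes, zero at the start.
- bot.read_moment(): the same for the moment, N m.
- bot.read_gripper_width(): opening from 0.0 (shut) to 1.0 (fully open).
Only numpy, scipy, OpenCV 4.12 (cv2) and the standard library are available. Lean on these libraries where they do the work, as an engineer would, in place of code of your own. Each camera call takes 0.05 s, during which the arm holds its last target.

## Task

One of the four canister lids has not been pushed on properly: press one lid after another near its edge until you find the one that tips, then push that lid down in its middle, firmly but without slamming it, until it is fully home and level. Only press with the fingertips: no canister or lid may be lifted or shoved about, and the mug, timer, spice jar and spoon stay where they are.

Things in the scene. Friction and masses are not known exactly. Their poses are not given: they have to be found in the camera images.
- canister_a: One of four like storage canisters: cream stoneware with a grey-blue band near the foot, 80 mm across, 0.5 to 0.9 kg, loose on the worktop, standing upright. Origin: centre of its underside; z up its axis. The four change places from start to start.
- lid_a_top (a point): Centre of the flat top of canister_a's pale wooden cap lid, 80 mm across, 22 mm high; z is its upward normal. Tops stand 71 to 78 mm over the worktop; neither height nor gap below tells which lid is loose (any of the four can be). Pressed 15 to 32 mm off its middle, at any side, the loose lid tips about 0.15 rad (1 to 2 N; its edge drops 5 mm) and springs back; a sound lid never tips.
- lid_a (a joint): How far canister_a's lid is pushed down from where it was found (m): 0 at the start for all four, negative if pulled up. A sound lid springs less than 0.0016 at most. The loose lid, pressed within 8 mm of its middle with 12 to 15 N (stop at 15 to 20), slides straight down, is home at 0.005, stays there and rocks no more; pressed near the edge it does not go home.
- canister_b: One of four like storage canisters: cream stoneware with a grey-blue band near the foot, 80 mm across, 0.5 to 0.9 kg, loose on the worktop, standing upright. Origin: centre of its underside; z up its axis. The four change places from start to start.
- lid_b_top (a point): Centre of the flat top of canister_b's pale wooden cap lid, 80 mm across, 22 mm high; z is its upward normal. Tops stand 71 to 78 mm over the worktop; neither height nor gap below tells which lid is loose (any of the four can be). Pressed 15 to 32 mm off its middle, at any side, the loose lid tips about 0.15 rad (1 to 2 N; its edge drops 5 mm) and springs back; a sound lid never tips.
- lid_b (a joint): How far canister_b's lid is pushed down from where it was found (m): 0 at the start for all four, negative if pulled up. A sound lid springs less than 0.0016 at most. The loose lid, pressed within 8 mm of its middle with 12 to 15 N (stop at 15 to 20), slides straight down, is home at 0.005, stays there and rocks no more; pressed near the edge it does not go home.
- canister_c: One of four like storage canisters: cream stoneware with a grey-blue band near the foot, 80 mm across, 0.5 to 0.9 kg, loose on the worktop, standing upright. Origin: centre of its underside; z up its axis. The four change places from start to start.
- lid_c_top (a point): Centre of the flat top of canister_c's pale wooden cap lid, 80 mm across, 22 mm high; z is its upward normal. Tops stand 71 to 78 mm over the worktop; neither height nor gap below tells which lid is loose (any of the four can be). Pressed 15 to 32 mm off its middle, at any side, the loose lid tips about 0.15 rad (1 to 2 N; its edge drops 5 mm) and springs back; a sound lid never tips.
- lid_c (a joint): How far canister_c's lid is pushed down from where it was found (m): 0 at the start for all four, negative if pulled up. A sound lid springs less than 0.0016 at most. The loose lid, pressed within 8 mm of its middle with 12 to 15 N (stop at 15 to 20), slides straight down, is home at 0.005, stays there and rocks no more; pressed near the edge it does not go home.
- canister_d: One of four like storage canisters: cream stoneware with a grey-blue band near the foot, 80 mm across, 0.5 to 0.9 kg, loose on the worktop, standing upright. Origin: centre of its underside; z up its axis. The four change places from start to start.
- lid_d_top (a point): Centre of the flat top of canister_d's pale wooden cap lid, 80 mm across, 22 mm high; z is its upward normal. Tops stand 71 to 78 mm over the worktop; neither height nor gap below tells which lid is loose (any of the four can be). Pressed 15 to 32 mm off its middle, at any side, the loose lid tips about 0.15 rad (1 to 2 N; its edge drops 5 mm) and springs back; a sound lid never tips.
- lid_d (a joint): How far canister_d's lid is pushed down from where it was found (m): 0 at the start for all four, negative if pulled up. A sound lid springs less than 0.0016 at most. The loose lid, pressed within 8 mm of its middle with 12 to 15 N (stop at 15 to 20), slides straight down, is home at 0.005, stays there and rocks no more; pressed near the edge it does not go home.
- mug: White mug with small green leaves, 78 x 116 x 101 mm, a bystander at the right of the canisters. Origin: centre of its underside.
- timer: Round red and cream kitchen timer, 62 mm across and 62 mm high, a bystander. Origin: centre of its underside.
- spice: Glass spice jar with a black cap, 41 mm across and 105 mm high, a bystander behind the canisters. Origin: centre of its underside.
- spoon: Steel teaspoon, 130 mm long, lying on the worktop, a bystander. Origin: centre of its underside.

How it is judged:
On the way:
1. the loose lid is found: pressed near its edge, it tips by more than 0.05 rad (3 degrees) on its canister ((angle between the z axis of lid_a_top and the z axis of canister_a, either way round above 0.05 rad or angle between the z axis of lid_b_top and the z axis of canister_b, either way round above 0.05 rad or angle between the z axis of lid_c_top and the z axis of canister_c, either way round above 0.05 rad or angle between the z axis of lid_d_top and the z axis of canister_d, either way round above 0.05 rad) and value of joint each of lid_a, lid_b, lid_c, lid_d below 0.0038 m), for 0.1 s.
At the end, for the whole second after the job is handed in: The loose lid is home (pushed down more than 4.2 of its 5 mm), every lid is level on its canister (0.03 rad) and not pulled up (2 mm); every canister is upright, still and within 25 mm of its start; mug, timer, spice jar and spoon within 30 mm of theirs (value of joint any of lid_a, lid_b, lid_c, lid_d above 0.0042 m and angle between the z axis of lid_a_top and the z axis of canister_a, either way round below 0.03 rad and angle between the z axis of lid_b_top and the z axis of canister_b, either way round below 0.03 rad and angle between the z axis of lid_c_top and the z axis of canister_c, either way round below 0.03 rad and angle between the z axis of lid_d_top and the z axis of canister_d, either way round below 0.03 rad and value of joint each of lid_a, lid_b, lid_c, lid_d above -0.002 m and distance of each of canister_a, canister_b, canister_c, canister_d from where it was at the start of the episode below 0.025 m and angle between each of canister_a, canister_b, canister_c, canister_d's own z axis and vertical below 0.03 rad and linear speed of each of canister_a, canister_b, canister_c, canister_d below 0.02 m/s and distance of each of mug, timer, spice, spoon from where it was at the start of the episode below 0.03 m); the robot touches nothing.
It fails at once if a canister is lifted (8 mm), shoved (30 mm) or tipped (0.2 rad) ((height (world z) of canister_a above 0.008 m or distance of canister_a from where it was at the start of the episode above 0.03 m or angle between canister_a's own z axis and vertical above 0.2 rad) or (height (world z) of canister_b above 0.008 m or distance of canister_b from where it was at the start of the episode above 0.03 m or angle between canister_b's own z axis and vertical above 0.2 rad) or (height (world z) of canister_c above 0.008 m or distance of canister_c from where it was at the start of the episode above 0.03 m or angle between canister_c's own z axis and vertical above 0.2 rad) or (height (world z) of canister_d above 0.008 m or distance of canister_d from where it was at the start of the episode above 0.03 m or angle between canister_d's own z axis and vertical above 0.2 rad)).
It fails at once if a lid is pulled up by more than 3 mm (value of joint any of lid_a, lid_b, lid_c, lid_d below -0.003 m).
It fails at once if a canister or its lid is slammed: pressed with more than 45 N (contact force between the fingers and canister_a above 45 N or contact force between the fingers and canister_b above 45 N or contact force between the fingers and canister_c above 45 N or contact force between the fingers and canister_d above 45 N).
It fails at once if the mug, timer, spice jar or spoon is moved by more than 40 mm (distance of any of mug, timer, spice, spoon from where it was at the start of the episode above 0.04 m).
It also fails if it takes over 48 s, if anything falls off the work surface, if the arm or the gripper's body presses on something with over 40 N, if the wrist force passes 120 N, or if a joint passes its speed limit or range.

## Working session

There is one attempt and no reset: what is moved stays moved. The work goes in short steps, each a Python script; the robot and the scene stay as the last script left them, time stands still between calls to the robot, and variables do not carry over. Pictures are saved under pics/ and viewed, and the job is handed in when it is done.

```bash
mkdir -p pics; ls
python3 - <<'E'
from cell import bot
import cv2
print(bot.read_clock(), bot.read_position(), bot.read_tool_rot())
for c in ("top","scene"):
    im=bot.camera(c); cv2.imwrite(f"pics/{c}0.png",im[:,:,::-1])
    k=bot.calibration(c); print(c,k["mtx"].tolist(),k["extrinsics"].round(4).tolist())
    for t in ("lid_a_top","canister_a","mug","timer","spice","spoon"):
        print(t,[([round(float(v)) for v in d["bbox"]],round(d["confidence"],2)) for d in bot.search_frame(c,t)])
print(bot.read_clock())
E
```

```text
pics
0.0 [0.16690337 0.52346838 0.23050488] [-0.5706519   0.57123461  0.41663482 -0.41768751]
top [[464.75462236235904, 0.0, 322.077199333671], [0.0, 464.75462236235904, 230.6973689770175], [0.0, 0.0, 1.0]] [[0.0285, -0.9996, 0.0091, 0.0135], [-0.9867, -0.0296, -0.1596, 0.4831], [0.1598, -0.0044, -0.9871, 1.0936], [0.0, 0.0, 0.0, 1.0]]
lid_a_top [([325, 232, 37, 35], 0.89)]
canister_a [([175, 226, 36, 37], 0.86), ([231, 210, 35, 34], 0.71), ([327, 234, 38, 32], 0.47)]
mug [([376, 236, 41, 51], 0.75), ([234, 170, 25, 25], 0.42), ([274, 214, 34, 36], 0.17)]
timer [([418, 257, 31, 22], 0.73)]
spice [([236, 168, 22, 28], 0.84)]
spoon []
scene [[612.3340438688904, 0.0, 322.19260273186006], [0.0, 612.3340438688904, 229.96157295314532], [0.0, 0.0, 1.0]] [[0.7774, -0.629, -0.0034, -0.3628], [-0.3403, -0.416, -0.8433, 0.2486], [0.529, 0.6567, -0.5375, 1.0497], [0.0, 0.0, 0.0, 1.0]]
lid_a_top [([300, 246, 40, 30], 0.76)]
canister_a [([211, 177, 38, 40], 0.94), ([299, 243, 43, 50], 0.89), ([252, 197, 35, 40], 0.8), ([275, 215, 37, 45], 0.7)]
mug [([334, 262, 42, 68], 0.72)]
timer [([364, 319, 42, 40], 0.64)]
spice [([303, 173, 18, 44], 0.82)]
spoon [([399, 343, 54, 36], 0.63)]
0.7
```

View pics/top0.png

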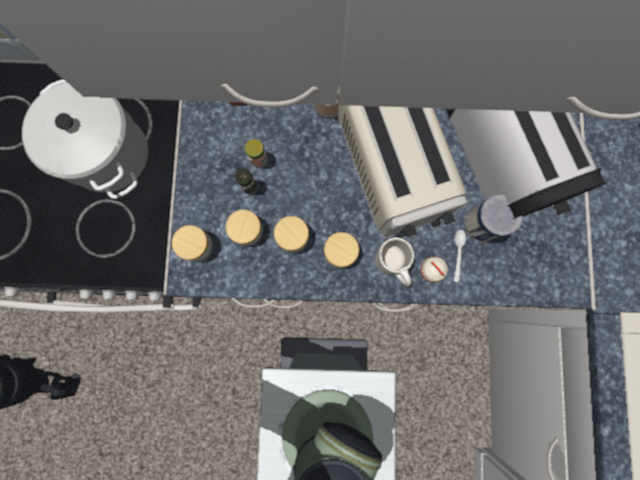

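View pics/scene0.png

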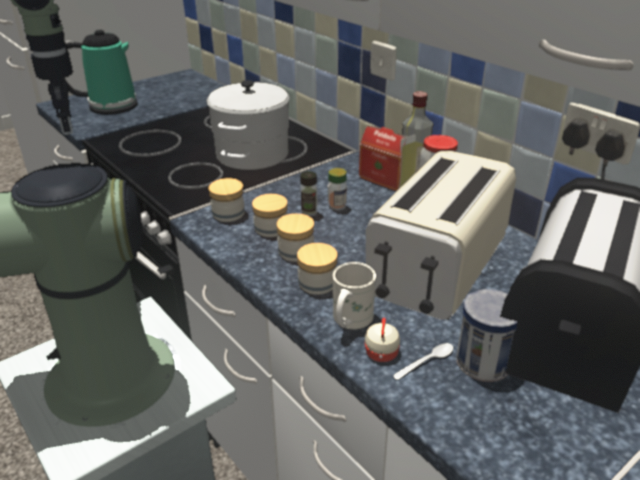

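The top view shows the four lids at about (190,243), (244,228), (292,235) and (341,250). The mug is at (395,258), the timer at (433,269), the spice jar at (245,180) and the spoon at (459,255). Next I'll locate the lid tops.

```bash
cat > h.py <<'E'
import numpy as np, cv2
from cell import bot
def ray(K,E,px,z):
    R,t=E[:3,:3],E[:3,3]; d=R.T@np.linalg.inv(K)@np.array([px[0],px[1],1.]); o=-R.T@t
    return o+d*(z-o[2])/d[2]
def lids(im,zz=0.0745,K=None,E=None,amin=300):
    hsv=cv2.cvtColor(im,cv2.COLOR_RGB2HSV)
    m=cv2.inRange(hsv,(8,90,150),(28,255,255))
    m=cv2.morphologyEx(m,cv2.MORPH_OPEN,np.ones((3,3)))
    out=[]
    for c in cv2.findContours(m,cv2.RETR_EXTERNAL,cv2.CHAIN_APPROX_NONE)[0]:
        if cv2.contourArea(c)<amin: continue
        P=np.array([ray(K,E,p[0],zz) for p in c])
        (cx,cy),r=cv2.minEnclosingCircle(P[:,:2].astype(np.float32))
        out.append((c[:,0].mean(0).round(1).tolist(),round(cx,4),round(cy,4),round(r,4),P[:,:2].min(0).round(4).tolist(),P[:,:2].max(0).round(4).tolist()))
    return out,m
E
python3 - <<'E'
from h import *
from scipy.spatial.transform import Rotation as R
k=bot.calibration("top"); im=cv2.imread("pics/top0.png")[:,:,::-1].copy()
o,m=lids(im,K=k["mtx"],E=k["extrinsics"])
for l in o: print(l)
q=bot.read_tool_rot(); print(R.from_quat(q,scalar_first=True).as_matrix().round(2))
w=bot.calibration("wrist"); print(w["mtx"].tolist(),w["hand_eye"].round(4).tolist())
cv2.imwrite("pics/crop0.png",cv2.resize(im[200:290,150:370],None,fx=3.6,fy=3.6,interpolation=cv2.INTER_CUBIC)[:,:,::-1])
print("toaster corner",ray(k["mtx"],k["extrinsics"],(383,232),0.02), "mug",ray(k["mtx"],k["extrinsics"],(395,258),0.1))
for p in [(0.5,0.3),(0.45,0.0)]:
    for th in (0,np.pi):
        Rm=R.from_matrix(np.array([[0,1,0],[1,0,0],[0,0,-1.]])@R.from_euler('z',th).as_matrix())
        print(p,th,bot.solve_ik([*p,0.2],Rm.as_quat(scalar_first=True)))
E
```

```text
([341.0, 249.3], 0.4341, -0.0186, 0.0409, [0.3946, -0.0578], [0.4729, 0.022])
([189.2, 242.0], 0.4408, 0.3383, 0.0405, [0.4005, 0.2988], [0.4788, 0.3784])
([290.8, 233.1], 0.4694, 0.1009, 0.0401, [0.4307, 0.0627], [0.5075, 0.1387])
([242.9, 226.4], 0.4814, 0.215, 0.0401, [0.4417, 0.1763], [0.521, 0.2524])
[[ 0.3   0.   -0.95]
 [ 0.95 -0.    0.3 ]
 [ 0.   -1.   -0.  ]]
[[340.20684144486984, 0.0, 317.8159525240838], [0.0, 340.20684144486984, 241.24056612127902], [0.0, 0.0, 1.0]] [[1.0, 0.0009, 0.0002, 0.0001], [0.0001, -0.3208, 0.9471, -0.1424], [0.0009, -0.9471, -0.3208, 0.0836], [0.0, 0.0, 0.0, 1.0]]
toaster corner [ 0.486762   -0.12356473  0.02      ] mug [ 0.41439422 -0.14046726  0.1       ]
(0.5, 0.3) 0 None
(0.5, 0.3) 3.141592653589793 None
(0.45, 0.0) 0 None
(0.45, 0.0) 3.141592653589793 None
```

```bash
ls -la pics
```

```text
total 1284
drwxr-xr-x 2 agent agent   4096 Dec  7 15:49 .
drwxr-xr-x 3 agent agent   4096 Dec  7 15:49 ..
-rw-r--r-- 1 agent agent 307727 Dec  7 15:49 crop0.png
-rw-r--r-- 1 agent agent 453401 Dec  7 15:48 scene0.png
-rw-r--r-- 1 agent agent 537104 Dec  7 15:48 top0.png
```

```bash
cat >> h.py <<'E'
from scipy.spatial.transform import Rotation as R
M=np.array([[0,0,-1.],[1,0,0],[0,-1,0]]); Q=R.from_matrix(M).as_quat(scalar_first=True)
L=[(0.4408,0.3383),(0.4814,0.215),(0.4694,0.1009),(0.4341,-0.0186)]
def wristE():
    T=np.eye(4); T[:3,:3]=R.from_quat(bot.read_tool_rot(),scalar_first=True).as_matrix(); T[:3,3]=bot.read_position()
    return np.linalg.inv(T@bot.calibration("wrist")["hand_eye"])
E
python3 - <<'E'
from h import *
for x,y in L: print(bot.solve_ik([x-.025,y,.15],Q),bot.solve_ik([x,y,.06],Q))
t=bot.read_clock()
bot.set_gripper(0.0)
bot.move_pose([L[0][0]-.025,L[0][1],.17],Q)
print(bot.read_clock()-t, bot.read_gripper_width(), bot.read_position(), [bot.read_ft_force().round(2) for _ in range(3)])
E_=wristE(); im=bot.camera("wrist"); cv2.imwrite("pics/w1.png",im[:,:,::-1])
o,m=lids(im,K=bot.calibration("wrist")["mtx"],E=E_,amin=1000)
for l in o: print(l)
print(bot.read_clock())
E
```

```text
[ 0.54524733  0.36995923 -0.35107697  0.84976013  0.          0.54524733] [ 0.52174047  0.508322   -0.39737403  0.6651003   0.          0.52174047]
[ 0.29383561  0.31621722 -0.43196987  0.82260924  0.          0.29383561] [ 0.27997952  0.46601321 -0.47408676  0.63069635  0.          0.27997952]
[ 0.06104612  0.23227874 -0.55073858  0.78777901  0.          0.06104612] [ 0.05783222  0.39649675 -0.59625987  0.57803971  0.          0.05783222]
[-0.22613766  0.15069759 -0.65660241  0.76349632  0.         -0.22613766] [-0.21303255  0.32899736 -0.70950105  0.53229792  0.         -0.21303255]
1.9749999999999999 0.0013028213256742816 [0.41544918 0.33889271 0.17018924] [array([-0.37, -0.52,  0.3 ]), array([-0.37, -0.52,  0.3 ]), array([-0.37, -0.52,  0.3 ])]
2.725
```

View pics/w1.png

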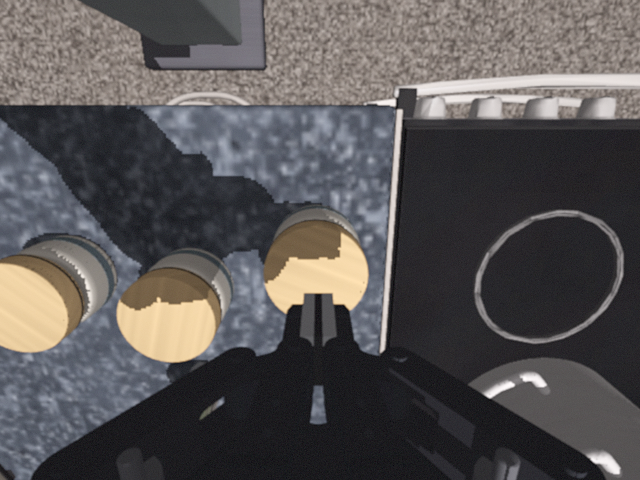

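The wrist view looks back towards the robot. The lid under the fingers is centred at about (316,270), half in shadow, with two neighbours to its left. I'll compare it with the top-view estimate.

Run:
```python
from h import *
E_=wristE(); K=bot.calibration("wrist")["mtx"]
im=cv2.imread("pics/w1.png"); hsv=cv2.cvtColor(im,cv2.COLOR_BGR2HSV)
for p in [(330,240),(290,290),(350,290),(170,285),(170,330),(40,310)]: print(p,hsv[p[1],p[0]])
for p in [(316,271),(169,314),(28,303)]: print(ray(K,E_,p,.0745).round(4))
for (x,y) in L[:3]:
    c=E_@np.array([x,y,.0745,1]); print((K@c[:3]/c[2]).round(1))
print(bot.read_clock())
```

```text
(330, 240) [ 17  94 119]
(290, 290) [ 19  78 242]
(350, 290) [ 18  78 244]
(170, 285) [ 17  96 117]
(170, 330) [ 19  78 241]
(40, 310) [ 18  81 237]
[0.4364 0.3384 0.0745]
[0.4739 0.2213 0.0745]
[0.4642 0.1116 0.0745]
[315.9 276.3   1. ]
[162.5 322.2   1. ]
[ 16.2 308.8   1. ]
2.725
```

```bash
cat >> h.py <<'E'
def probe(x,y,off=0.025,zhi=0.088):
    px=x-off
    bot.move_linear([px,y,zhi],speed=0.15)
    f0=bot.read_ft_force()[2]
    hit=bot.move_linear([px,y,0.060],speed=0.02,until_force=1.2)
    p=bot.read_position(); z=p[2]; z0=z
    print("contact",hit,z.round(4),"f",round(bot.read_ft_force()[2]-f0,2))
    tip=False
    if hit:
        for i in range(6):
            z-=0.001; bot.move_linear([px,y,z],speed=0.02)
            f=bot.read_ft_force()[2]-f0; pz=bot.read_position()[2]
            print("  cmd",round(z0-z,4),"act",round(z0-pz,4),"f",round(f,2))
            if f>8: break
            if z0-pz>0.0027 and f<4: tip=True; bot.wait(0.3); print("  TIPS f",bot.read_ft_force()[2]-f0); break
    return tip,z0
def up(z=0.13):
    p=bot.read_position(); bot.move_linear([p[0],p[1],z],speed=0.12)
E
python3 - <<'E'
from h import *
print(probe(0.4386,0.3384)); up(); print(bot.read_clock())
E
```

```text
contact True 0.0766 f 5.28
  cmd 0.001 act 0.0003 f 8.44
(False, np.float64(0.07661523985946721))
5.0
```

Lid 1 was stiff: 8 N for about 0.3 mm, with contact at z = 0.0766, so it is sound. On to the next ones.

Run:
```python
from h import *
for i,(x,y) in [(1,(0.4785,0.217)),(2,(0.467,0.104)),(3,(0.432,-0.0165))]:
    bot.move_pose([x-.025,y,.12],Q)
    print("LID",i+1); t,z=probe(x,y); up(); print(t,bot.read_clock())
    if t: break
E_=wristE(); im=bot.camera("wrist"); cv2.imwrite("pics/w2.png",im[:,:,::-1])
K=bot.calibration("wrist")["mtx"]
for (x,y) in L:
    c=E_@np.array([x,y,.0745,1]); print((K@c[:3]/c[2]).round(1))
```

```text
LID 2
contact True 0.0711 f 5.19
  cmd 0.001 act 0.0004 f 9.53
False 7.7083
LID 3
contact True 0.0728 f 2.91
  cmd 0.001 act 0.001 f 4.44
  cmd 0.002 act 0.0015 f 11.53
False 10.5583
LID 4
contact True 0.0736 f 4.54
  cmd 0.001 act 0.0006 f 11.04
False 13.1667
[853.7 314.6   1. ]
[648.2 365.5   1. ]
[487.7 351.    1. ]
[313.8 305.3   1. ]
```

View pics/w2.png

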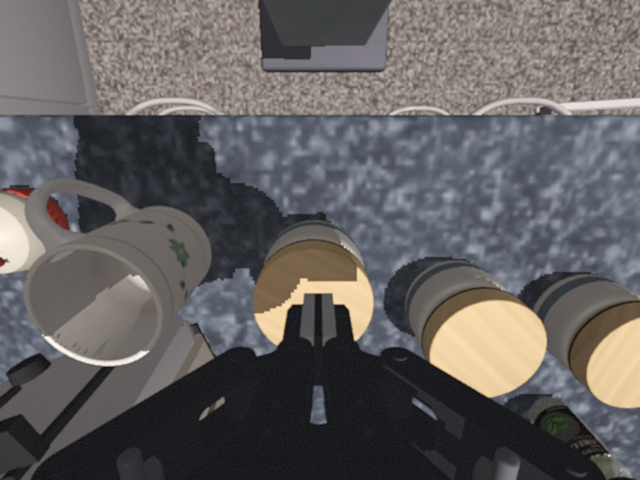

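None tipped clearly. The loose lid may yield at about 1 N, below my 1.2 N trigger, so I could have passed through the whole tip before detecting contact. Lid 3 was the softest. I'll repeat it with fine steps, then lid 2 and lid 4 if needed.

```bash
cat >> h.py <<'E'
def fine(x,y,zc,off=0.025,fmax=5,step=0.0007,top=0.0052):
    px=x-off
    bot.move_linear([px,y,zc+top],speed=0.12); bot.wait(0.1)
    f0=bot.read_ft_force()[2]; z=zc+top; out=[]
    while z>zc-0.002:
        z-=step; bot.move_linear([px,y,z],speed=0.03)
        f=bot.read_ft_force()[2]-f0; pz=bot.read_position()[2]; out.append((round(pz*1e3,2),round(f,2)))
        if f>fmax: break
    print(out)
    tr=[p for p in out if 0.5<p[1]<3.0]
    return len(tr)>=3, (px,y,z)
E
python3 - <<'E'
from h import *
x,y=0.467,0.104
bot.move_pose([x-.025,y,.1],Q)
t,p=fine(x,y,0.0728)
print(t,bot.read_clock())
bot.wait(0.1); print(bot.read_ft_force())
im=bot.camera("wrist"); cv2.imwrite("pics/w3.png",im[:,:,::-1])
up(0.11); print(bot.read_clock())
E_=wristE(); im=bot.camera("wrist"); cv2.imwrite("pics/w4.png",im[:,:,::-1])
K=bot.calibration("wrist")["mtx"]
for (x,y) in L:
    c=E_@np.array([x,y,.0745,1]); print((K@c[:3]/c[2]).round(1))
E
```

```text
[(np.float64(77.71), np.float64(-0.59)), (np.float64(76.64), np.float64(-1.01)), (np.float64(75.84), np.float64(0.75)), (np.float64(75.14), np.float64(-0.44)), (np.float64(74.49), np.float64(0.57)), (np.float64(73.77), np.float64(0.98)), (np.float64(73.07), np.float64(1.22)), (np.float64(72.33), np.float64(0.61)), (np.float64(71.83), np.float64(4.38)), (np.float64(71.49), np.float64(8.16))]
True 16.7333
[-5.09943835  1.33264047  9.30781686]
17.3583
[725.9 277.8   1. ]
[498.4 338.3   1. ]
[311.6 321.    1. ]
[100.1 266.5   1. ]
```

View pics/w3.png

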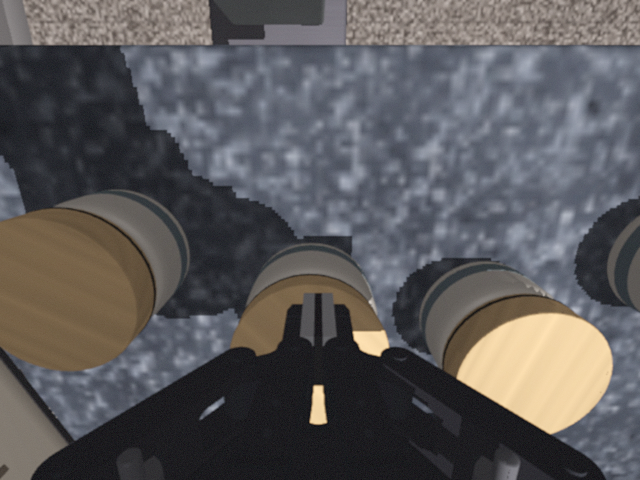

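View pics/w4.png

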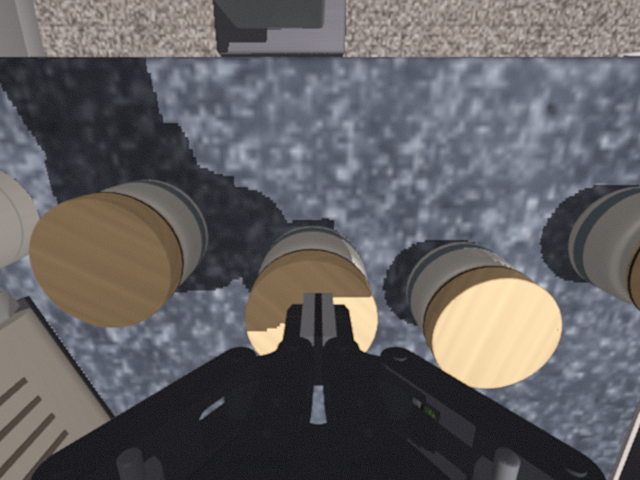

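Run:
```python
from h import *
E_=wristE(); K=bot.calibration("wrist")["mtx"]; print(bot.read_position().round(4))
im=cv2.imread("pics/w4.png"); 
for (x,y,col) in [(0.4694,0.1009,(0,0,255)),(0.4640,0.1009,(0,255,0))]:
    a=np.linspace(0,2*np.pi,200); P=np.c_[x+.04*np.cos(a),y+.04*np.sin(a),0*a+.0755,1+0*a]@E_.T
    p=(P[:,:3]@K.T); p=p[:,:2]/p[:,2:]
    cv2.polylines(im,[p.round().astype(int)],True,col,1)
cv2.imwrite("pics/w4o.png",cv2.resize(im[220:400,200:440],None,fx=3,fy=3))
```

```text
[0.4416 0.1042 0.1094]
```

View pics/w4o.png

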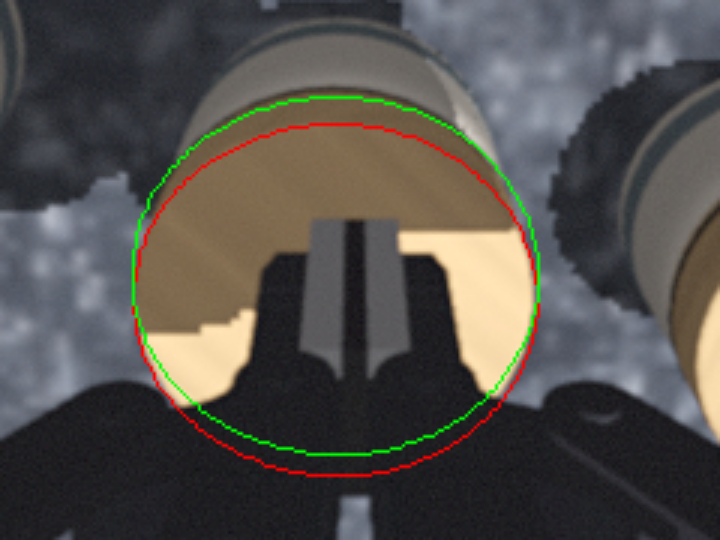

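The overlay fits the top-view centre (red circle, x = 0.469, y = 0.101). The brown area beyond it is the lid's side. I'll touch lid 3 lightly in its middle, because a loose lid's middle would stand about 3 mm above where its edge went stiff (72.3 mm).

Run:
```python
from h import *
x,y=0.468,0.101
bot.move_linear([x,y,0.085],speed=0.12); bot.wait(0.15)
f0=bot.read_ft_force()[2]; print("f0",f0)
h=bot.move_linear([x,y,0.068],speed=0.015,until_force=2.5)
print(h,bot.read_position().round(4),bot.read_ft_force().round(2)); bot.wait(.1)
print(bot.read_position().round(4),bot.read_ft_force().round(2),bot.read_clock())
```

```text
f0 0.7434449108762817
True [0.4679 0.101  0.075 ] [0.48 0.6  1.87]
[0.4678 0.101  0.075 ] [0.24 0.15 1.56] 18.8167
```

Lid 3's middle makes contact at 75.0 mm, while its edge had dropped to 72.3 mm at about 1 N. So lid 3 is the loose one. I'll push its middle down in small force-checked steps.

Run:
```python
from h import *
x,y=0.468,0.101; f0=0.74; z=bot.read_position()[2]; out=[]
for i in range(28):
    z-=0.0005; bot.move_linear([x,y,z],speed=0.015)
    f=bot.read_ft_force()[2]-f0; pz=bot.read_position()[2]; out.append((round(z*1e3,1),round(float(pz)*1e3,2),round(float(f),1)))
    if f>17.5 or bot.read_clock()>30: break
print(out); bot.wait(.2); print(bot.read_position().round(4),bot.read_ft_force().round(2),bot.read_clock())
```

```text
[(np.float64(74.5), 74.71, 3.7), (np.float64(74.0), 74.35, 6.3), (np.float64(73.5), 73.92, 5.8), (np.float64(73.0), 73.43, 6.4), (np.float64(72.5), 72.95, 6.5), (np.float64(72.0), 72.43, 7.1), (np.float64(71.5), 71.92, 6.9), (np.float64(71.0), 71.46, 5.6), (np.float64(70.5), 70.95, 7.1), (np.float64(70.0), 70.44, 7.4), (np.float64(69.5), 70.39, 11.7), (np.float64(69.0), 70.27, 16.4), (np.float64(68.5), 70.23, 20.1)]
[0.4681 0.101  0.0702] [-6.11 -0.89 21.48] 22.2667
```

The lid slid down at 6–7 N from 75.0 to about 70.2 mm, then went stiff at 20 N, so it is home. I'll check for rocking at the edge, then retract and look.

Run:
```python
from h import *
x,y=0.468,0.101
up(0.082); bot.move_linear([x-.024,y,.076],speed=.1); bot.wait(.1)
f0=bot.read_ft_force()[2]
h=bot.move_linear([x-.024,y,0.065],speed=0.015,until_force=3); bot.wait(.15)
print(h,bot.read_position().round(4),bot.read_ft_force().round(2),f0)
up(0.2); im=bot.camera("wrist"); cv2.imwrite("pics/w5.png",im[:,:,::-1])
p=bot.read_position(); bot.move_pose([0.3,0.3,0.3],Q)
k=bot.calibration("top"); im=bot.camera("top"); cv2.imwrite("pics/top1.png",im[:,:,::-1])
for l in lids(im,K=k["mtx"],E=k["extrinsics"])[0]: print(l)
cv2.imwrite("pics/scene1.png",bot.camera("scene")[:,:,::-1])
print(bot.read_clock(),bot.read_ft_force().round(2))
a=cv2.imread("pics/top0.png");b=cv2.imread("pics/top1.png")
cv2.imwrite("pics/cmp.png",np.vstack([cv2.resize(i[130:300,150:490],None,fx=1.75,fy=1.75) for i in (a,b)]))
```

```text
True [0.4442 0.101  0.0702] [-1.47  0.06  6.28] 0.3576784147382563
([341.1, 249.5], 0.4349, -0.0181, 0.0409, [0.3945, -0.0578], [0.4729, 0.022])
([189.3, 241.7], 0.4406, 0.3377, 0.0402, [0.4006, 0.2986], [0.4789, 0.3764])
([291.5, 234.4], 0.4686, 0.1006, 0.0403, [0.4286, 0.0627], [0.5053, 0.1387])
([242.9, 226.5], 0.4812, 0.215, 0.0402, [0.4416, 0.1763], [0.521, 0.2524])
26.0833 [ 1.77 -0.7   0.23]
```

View pics/cmp.png

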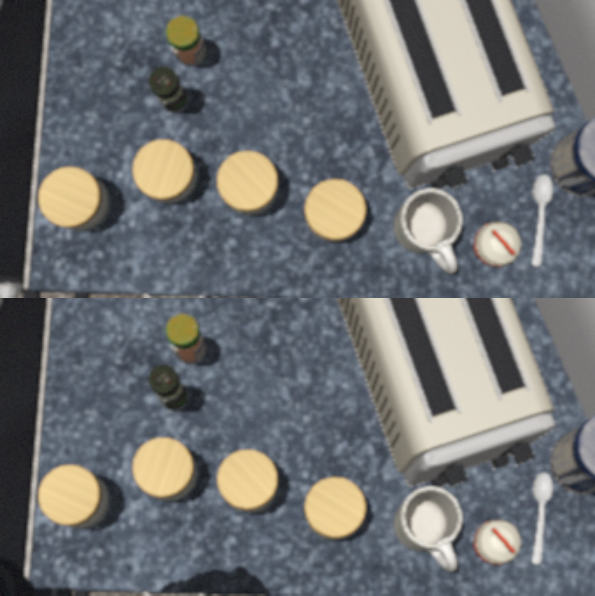

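View pics/scene1.png

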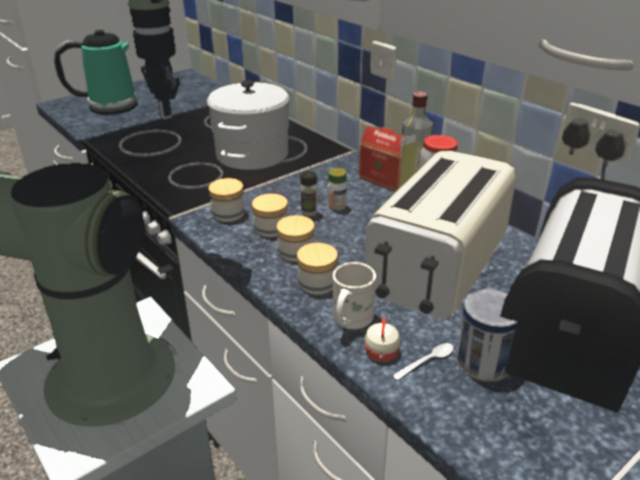

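The edge now goes stiff at 70.2 mm, the same height as the middle, so the lid is level. Before and after pictures match: the lids are within 1 mm of where they were, and the mug, timer, spice jar and spoon look unmoved. The arm is clear, so I'm handing in.

```bash
python3 -c "
from cell import bot
bot.close_job(); print('closed')"
```

```text
the job is handed in; nothing more can be done
closed
```

I found the loose lid, pushed it home and handed the job in, with about 26 s of the 48 s used. It was on the third canister from the left as the robot sees it, near x = 0.468, y = 0.101.

- **Finding it:** My first pass with a 1.2 N trigger showed no lid clearly tipping, because the loose one gave way at about 1 N, below the trigger. Lid 3 had felt softer than the others, so I pressed its edge again in fine steps. The edge went down to about 72.3 mm at roughly 1 N before stiffening, while the middle made contact at 75.0 mm. That is a tip of about 0.1 rad. I did not repeat the fine-step press on the other three lids; they had felt stiff at once on the first pass.
- **Pushing it home:** I pressed the middle in 0.5 mm steps. It slid from 75.0 to about 70.2 mm at 6 to 7 N, less than the expected 12 to 15 N. It then went stiff, with the force ending at 20 to 21 N, slightly over the suggested 15 to 20 N but well under the 45 N limit.
- **Last checks:** Pressed again near its edge at about 6 N, the lid stood at 70.2 mm, the same height as its middle, so it is level and no longer rocks. The lid centres in the top camera were within 1 mm of where they started. The mug, timer, spice jar and spoon looked unmoved, and the arm was clear. The force readings carried about 1 N of noise throughout.

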